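# Check the tower's shooting range on the wargame range board

## Task

Stand the round-based stone watchtower in the matching round recess of the sloping range board, so that its base lies flat on the recess floor. Then pull the sprung tape out by its upright tab until the tab is level with the orange marker, hold it there for two seconds, and ease it back all the way in without letting it snap. Do not shift the orange marker or disturb the other models, the mug or the bowl of dice.

Things in the scene. Friction and masses are not known exactly. Their poses are not given: they have to be found in the camera images.
- tower: grey stone watchtower model standing on a round brown and green base. Base: disc 80 mm across, 8 mm thick. Shaft: round, 38 mm across, from 8 to 72 mm height, the part to grip; low battlements up to 79 mm. About 0.18 kg. Origin: centre of the base's underside, z up the shaft. Starts upright on the table, to the left or the right of the range board
- blockhouse: bystander: brown timber blockhouse model on a square base 75 mm wide, 66 mm high; stands on the other side of the board from the tower. Origin: centre of its underside
- range_face: brown sloping face of the fixed plywood range board (an easel), 200 mm up the slope by 400 mm wide; it slopes at 25 degrees, looking away from the robot, its high edge nearest the robot. Origin: middle of its surface, 62 mm above the table; x up the slope (towards the robot), y level (to the robot's right), z out of the face. A model tree 60 mm tall is fixed on it at x +45, y +130 mm
- recess (a point): centre of the floor of the round recess in the range board's face (at x +25, y -140 mm of the face), 85 mm across and 7 mm deep; same axes as the face, z out of it. The tower's origin belongs here, with its z along this z
- tape_tab (a point): grip point of the tape's upright tab: black block with yellow and red top, 14 mm thick (y), 30 mm wide (x), standing 56 mm out of the face; the point is mid-tab, 33 mm out of the face. Axes as the face. The yellow blade (22 mm wide, 7.5 mm high) runs from it in -y into the case. It slides along +y against a spring (3 N at home, 8 N fully out) and returns if let go
- tape (a joint): how far the tape is pulled out of its home, m: 0 fully in, 0.13 at its stop, growing along +y of the face
- marker_line (a point): point on the white line on top of the orange arrow marker, 9 mm above the face, 30 mm up the slope from the tab's path. Same axes as the face
- marker (a joint): place of the orange marker on the same scale as the tape, m: the tab is level with the marker when tape equals marker. Starts between 0.06 and 0.115
- regiment_a: bystander: block of foot soldiers on a base 50 by 100 mm, 46 mm high
- regiment_b: bystander: block of foot soldiers on a base 50 by 100 mm, 46 mm high
- regiment_c: bystander: block of foot soldiers on a base 50 by 100 mm, 46 mm high
- mug: bystander: white mug, 84 mm across, 95 mm high
- dicetub: bystander: tan bowl of dice, 100 mm across, 45 mm high
- tape_case (a point): top centre of the orange and black tape case fixed on the face: 38 mm (x) by 85 mm (y), 46 mm high, at x -60, y -154 mm of the face. From its +y end (y -112 mm) a black blade guide, 30 mm wide and 11 mm high, runs on to y -62 mm. Same axes as the face
Things that resemble listed ones, but are neither listed nor needed, are in the scene too. There is more than one size of the tower; the one meant has the size given above.

How it is judged (in metres and radians):
On the way, in this order (a step that is already met when the one before it is completed fails the run):
1. the tower stands in the round recess, flat on its floor and let go, with the tape still fully in (distance between tower and recess below 0.005 m and angle between the z axis of tower and the z axis of recess, either way round below 0.05 rad and contact force between the fingers and tower below 0.3 N and value of joint tape below 0.01 m), for 0.3 s.
2. the tape's tab is held level with the orange marker, within 5 mm, for 1.5 s, with the tower in its recess (y of tape_tab in the frame of marker_line between -0.005 and 0.005 m and distance between tower and recess below 0.005 m), for 1.5 s.
At the end, for the whole second after the job is handed in: the tower stands at rest in the round recess of the range board, its origin within 5 mm of the centre of the recess floor and its axis within 3 degrees of the face's normal; the tape is back in to within 5 mm of home (distance between tower and recess below 0.005 m and angle between the z axis of tower and the z axis of recess, either way round below 0.05 rad and linear speed of tower below 0.02 m/s and value of joint tape below 0.005 m); the robot touches nothing.
It fails at once if the tape snaps back (runs in faster than 0.35 m/s) (velocity of joint tape below -0.35 m/s).
It fails at once if the orange marker is shifted by more than 4 mm (distance of marker_line from where it was at the start of the episode above 0.004 m).
It fails at once if another model, the mug or the bowl of dice is moved by more than 20 mm (distance of any of blockhouse, regiment_a, regiment_b, regiment_c, mug, dicetub from where it was at the start of the episode above 0.02 m).
It also fails if it takes over 61 s, if anything falls off the work surface, if the arm or the gripper's body presses on something with over 40 N, if the wrist force passes 120 N, or if a joint passes its speed limit or range.

## Robot

A 6-joint arm with a two-finger parallel gripper is mounted at the origin on the work surface. World frame = base frame: x ahead of the robot, y to its left, z up, the work surface at z = 0. Lengths are in mm, angles in rad, forces in N, time in s.
With the tool pointing down it reaches from about 300 to 775 mm from the base axis. Payload 14.6 kg.
Tool frame: the origin (TCP) lies on the centre line of the jaws, within the pads' length; the fingertips stand 19 mm ahead of it and the grasp point (between the pads) is the TCP (bot.tip_reach is the distance from the TCP to the fingertips, in mm); z points along the fingers, y is the line along which they close (so a half turn about z gives the same grasp; the last joint's range is limited). The gripper opens to 85 mm and grips with 20 to 120 N. Pads are 22 mm wide; open, the fingers measure 114 mm over their backs; the gripper's body (76 mm by 85 mm) begins 54 mm behind the grasp point. The pads swing forward as they close: fully open they stand 13 mm farther back than shut.
Start: joints at [1.24, 0.3, 1.521, -0, 1.321, -0.067], TCP at [143.411, 530.964, 250.281] pointing down, gripper open.
Joint ranges: [-3.03, 3.03], [-0.79, 2.21], [0.23, 2.52], [-1.04, 4.18], [0, 3.07], [-2.55, 2.55]. Speed limits (rad/s): [2.22, 2.22, 2.57, 3.14, 3.14, 3.14].

## Interface

Orientations are given as a unit quaternion [w, x, y, z].
In Python, from rig import bot gives the robot as it stands. Calls block until the motion is done:
- bot.move_to(position, orientation): joint-space move of the TCP to a pose.
- bot.servo_line(position, attitude=None, speed=150, until_force=None): straight line of the TCP; attitude=None keeps the orientation; speed is the mean speed in mm/s. With until_force (N) it stops when the force on the tool has changed by that much, and returns True; else False.
- bot.move_joints(angles): joint-space move.
- bot.move_gripper(opening, grip_force=None): finger opening in mm; grip_force is the grip in N (None keeps the last); returns when the fingers have stopped.
- bot.dwell(seconds).
- bot.ik(position, orientation): joint angles nearest the present ones, or None.
- bot.read_state(): the state.
- bot.read_camera(name): name is "scene" or "top" or "wrist"; returns a dict with "image" (480x640x3 uint8, blue, green, red), "depth" (480x640 float32, mm along the optical axis (not along the pixel's ray), 0 where there is no reading), "fovy" (degrees; the focal length in pixels is half the picture's height over the tangent of half this angle, whatever the lens; pixels are square), "cx", "cy" (the principal point, pixels), "eye" and "attitude" of the camera in the world; the wrist camera has in their place "mount" (4x4, takes a point from camera to tool coordinates, whose origin is the TCP and whose axes are the flange's). Camera axes: x right, y down, z forward; pixel columns grow to the right and rows downward; lengths in mm; the calibration is good to about 2 mm. The wrist camera is an equidistant fisheye: a pixel r from the principal point sees the ray r / f radians off the axis. A picture is of the moment at which its call begins: read the wrist's pose just before it.
A pose or a line that the arm cannot do raises bot.MotionError and nothing moves.
- bot.finish_job(): hands the job in; it is judged then, once.
The state is a dict: "clock": time; "joint_positions": joint angles; "qvel": joint speeds; "effort": joint torques, N m; "ee_pos": TCP position; "tool_rot": TCP orientation; "ft_force": force on the tool from outside, world axes, zero at the start; "moment": the same for the moment, N m; "grip_width": finger opening in mm; "grip_force": force on a finger pad.
Only numpy, scipy, OpenCV 4.12 (cv2) and the standard library are available. Lean on these libraries where they do the work, as an engineer would, in place of code of your own. Each camera call takes 0.05 s, during which the arm holds its last target. There are 200 camera calls.

## Working session

There is one attempt and no reset: what is moved stays moved. The work goes in short steps, each a Python script; the robot and the scene stay as the last script left them, time stands still between calls to the robot, and variables do not carry over. Pictures are saved under pics/ and viewed, at most 10 in all, crops included, and the job is handed in when it is done.

```bash
ls; mkdir -p pics; cat > h.py <<'E'
import numpy as np, cv2
from rig import bot
from scipy.spatial.transform import Rotation as R
def rot(q): return R.from_quat([q[1],q[2],q[3],q[0]])
def quat(M):
    q=R.from_matrix(M).as_quat(); return [q[3],q[0],q[1],q[2]]
def cloud(c):
    d=c["depth"]; f=240/np.tan(np.radians(c["fovy"])/2)
    v,u=np.mgrid[0:480,0:640]
    P=np.stack([(u-c["cx"])/f*d,(v-c["cy"])/f*d,d],-1)
    W=P@rot(c["attitude"]).as_matrix().T+np.array(c["eye"])
    W[d==0]=np.nan
    return W
E
python3 - <<'E'
from h import *
import pickle
for n in ("scene","top"):
    c=bot.read_camera(n); pickle.dump(c,open(n+".pkl","wb")); cv2.imwrite(f"pics/{n}0.png",c["image"])
    print(n,c["eye"],c["attitude"],c["fovy"],(c["depth"]==0).mean())
print(bot.read_state())
E
```

```text
pics
scene [1228.45193875 -158.55420114 1127.58450704] [-0.22049238  0.74558091  0.6040744  -0.17488952] 50.260471776624165 0.0042122395833333335
top [ 439.67586161  -19.96173143 1216.22815608] [ 0.03993416 -0.70032359  0.71240536 -0.02075414] 54.9213722136682 0.004137369791666666
{'clock': 0.1, 'joint_positions': array([ 1.24044338e+00,  3.00425708e-01,  1.52153934e+00,  3.18958416e-05,
        1.32072872e+00, -6.65983475e-02]), 'qvel': array([-0.00067489, -0.00104855, -0.0016126 ,  0.00093878,  0.00299065,
        0.00076594]), 'effort': array([ 4.99331363e-04, -5.44392586e+01, -3.62361968e+01, -1.40696275e-04,
        3.13316828e-03, -7.36434299e-05]), 'ee_pos': array([143.31816435, 530.78879191, 249.76386704]), 'tool_rot': array([-1.23702493e-04,  1.31499274e-01,  9.91316114e-01, -5.36702075e-04]), 'ft_force': array([-0.07901484, -0.25175795,  0.21088661]), 'moment': array([ 0.03820373, -0.01360655,  0.01565408]), 'grip_force': 0.0, 'grip_width': 85.25429795239951}
```

View pics/top0.png

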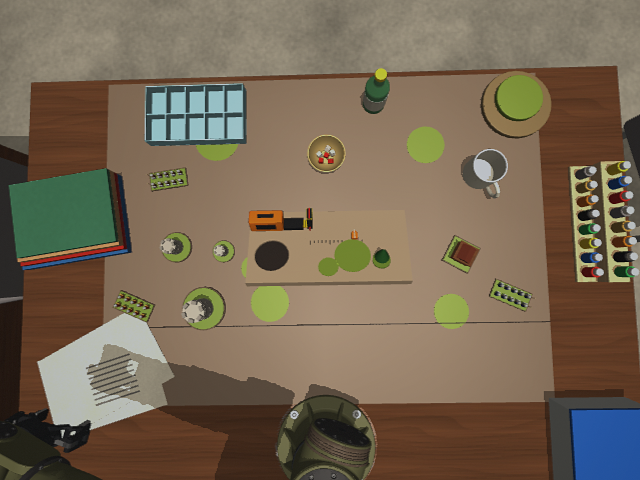

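View pics/scene0.png

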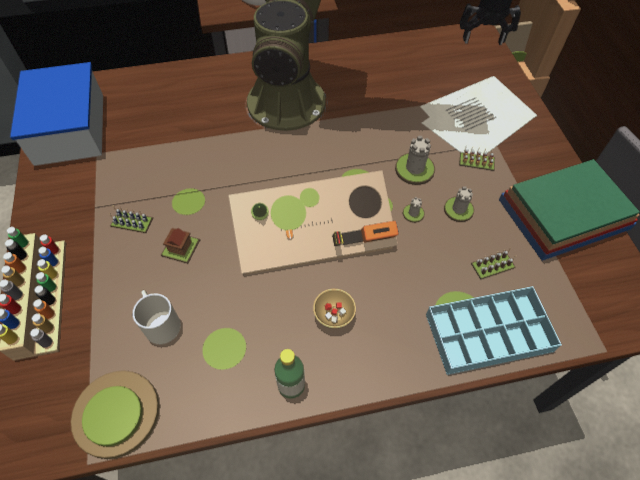

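Tower candidates in the top view are (176,246) with a base about 30 px wide, (224,250) about 21 px, and (204,308) about 42 px. At roughly 2.6 mm/px, 80 mm is about 30 px, so (176,246) fits. I'll confirm this in a crop and measure.

```bash
python3 - <<'E'
from h import *
import pickle
T=pickle.load(open("top.pkl","rb")); S=pickle.load(open("scene.pkl","rb"))
W=cloud(T); Ws=cloud(S)
v,u=np.mgrid[0:480,0:640]
tab=W[330:380,300:480].reshape(-1,3); print("table z top",np.nanmedian(W[330:370,200:260,2]),"scene",np.nanmedian(Ws[300:330,120:300,2]), np.nanmedian(Ws[240:280,110:135,2]))
for (a,b,r) in((176,246,22),(224,250,16),(204,308,28)):
    for nm,w,im in(("top",W,T["image"]),):
        m=(abs(u-a)<r)&(abs(v-b)<r)&(w[...,2]>4)&(w[...,2]<14)
        p=w[m][:,:2]; (c,s,an)=cv2.minAreaRect(p.astype(np.float32)); cc,rr=cv2.minEnclosingCircle(p.astype(np.float32))
        m2=(abs(u-a)<r)&(abs(v-b)<r)&(w[...,2]>55); q=w[m2]
        print(a,b,"base",c,s,cc,2*rr,"top max z",np.nanmax(q[:,2]) if len(q) else np.nanmax(w[b-r:b+r,a-r:a+r,2]),q.mean(0) if len(q) else 0)
# scene view of tower bases: around expected location
for nm,w in(("top",W),("scene",Ws)):
    m=(abs(w[...,0]-430)<400)&(w[...,2]>3)
# face plane
def plane(P):
    c=np.median(P,0); P=P[np.linalg.norm(P-c,axis=1)<400]
    for _ in range(6):
        c=P.mean(0); n=np.linalg.svd(P-c,full_matrices=False)[2][2]; n*=np.sign(n[2])
        d=abs((P-c)@n); P=P[d<max(2*np.median(d),1.5)]
    return c,n,len(P)
m=(u>300)&(u<400)&(v>240)&(v<275); c,n,k=plane(W[m]); print("face top",c,n,np.degrees(np.arccos(n[2])),k)
m=(u>240)&(u<330)&(v>215)&(v<255); c2,n2,k=plane(Ws[m]); print("face sc",c2,n2,np.degrees(np.arccos(n2[2])),k, "offset",(c2-c)@n)
# recess: points 5-9mm below plane
for nm,w,pc,pn,bx in(("top",W,c,n,(240,300,230,280)),("sc",Ws,c2,n2,(340,390,180,225))):
    h=(w-pc)@pn; b=(u>bx[0])&(u<bx[1])&(v>bx[2])&(v<bx[3])&(h<-4.5)&(h>-12)
    p=w[b]; print(nm,"recess",p.mean(0),len(p),np.median(h[b]),p.min(0),p.max(0))
out=np.hstack([cv2.resize(T["image"][195:345,140:430][:, :],None,fx=2.7,fy=2.7,interpolation=cv2.INTER_CUBIC)])
cv2.imwrite("pics/c1.png",out)
out=cv2.resize(S["image"][160:280,220:500],None,fx=2.8,fy=2.8,interpolation=cv2.INTER_CUBIC); cv2.imwrite("pics/c2.png",out)
E
```

```text
table z top 1.5882345420228603 scene 3.006682214145485 2.527998558524132
176 246 base (510.285400390625, 386.5631103515625) (113.63410186767578, 111.45084381103516) (511.5726318359375, 383.36553955078125) 152.55616760253906 top max z 82.81964994470582 [507.42751622 383.1866385   73.50334431]
224 250 base (497.41259765625, 259.83135986328125) (79.90257263183594, 79.27970123291016) (497.41650390625, 260.5708923339844) 111.48554992675781 top max z 64.97004932022537 [494.47297924 261.2727395   57.79328774]
204 308 base (346.90545654296875, 311.9300842285156) (143.90025329589844, 140.00274658203125) (344.4507751464844, 313.220703125) 191.7993927001953 top max z 117.2183945179263 [348.2627498  306.98606876  99.18815453]<stdin>:20: RuntimeWarning: Mean of empty slice.
  ret = um.true_divide(
Traceback (most recent call last):
IndexError: index 2 is out of bounds for axis 0 with size 0
```

```bash
cat > meas.py <<'E'
from h import *
import pickle
T=pickle.load(open("top.pkl","rb")); S=pickle.load(open("scene.pkl","rb"))
W=cloud(T); Ws=cloud(S)
v,u=np.mgrid[0:480,0:640]
def plane(P):
    P=P[~np.isnan(P[:,0])]
    for _ in range(8):
        c=P.mean(0); n=np.linalg.svd(P-c,full_matrices=False)[2][2]; n*=np.sign(n[2])
        d=abs((P-c)@n); P=P[d<=max(2.5*np.median(d),1.5)]
    return c,n,len(P),np.std((P-c)@n)
def cast(c,px,p0,n):
    f=240/np.tan(np.radians(c["fovy"])/2)
    r=rot(c["attitude"]).apply([(px[0]-c["cx"])/f,(px[1]-c["cy"])/f,1]); e=np.array(c["eye"])
    return e+r*((np.array(p0)-e)@n)/(r@n)
E
python3 - <<'E'
from meas import *
m=(u>300)&(u<400)&(v>240)&(v<275); c,n,k,s=plane(W[m]); print("face top",c,n,np.degrees(np.arccos(n[2])),k,s)
m=(u>240)&(u<330)&(v>215)&(v<255); c2,n2,k,s=plane(Ws[m]); print("face sc",c2,n2,np.degrees(np.arccos(n2[2])),k,s, "offset",(c2-c)@n)
for nm,C,bx,pc,pn in(("top",T,(240,300,230,280),c,n),("sc",S,(340,390,180,225),c2,n2)):
    g=C["image"].max(-1); b=(u>bx[0])&(u<bx[1])&(v>bx[2])&(v<bx[3])&(g<75)
    k,l,st,ce=cv2.connectedComponentsWithStats(b.astype(np.uint8)); i=1+np.argmax(st[1:,4])
    print(nm,"recess px",st[i],ce[i], cast(C,ce[i],pc,pn), cast(C,ce[i],pc-7*pn,pn))
    w=(W if nm=="top" else Ws); print(" depth below",np.nanmedian(((w-pc)@pn)[l==i]))
for nm,C,bx in(("top",T,(155,198,225,268)),("sc",S,(440,480,185,226))):
    hsv=cv2.cvtColor(C["image"],cv2.COLOR_BGR2HSV)
    b=(u>bx[0])&(u<bx[1])&(v>bx[2])&(v<bx[3])&(hsv[...,0]>30)&(hsv[...,0]<60)&(hsv[...,1]>110)
    k,l,st,ce=cv2.connectedComponentsWithStats(b.astype(np.uint8)); i=1+np.argmax(st[1:,4])
    ct,_=cv2.findContours((l==i).astype(np.uint8),cv2.RETR_EXTERNAL,cv2.CHAIN_APPROX_NONE)
    pts=np.array([cast(C,p,[0,0,8],np.array([0,0,1.]))[:2] for p in cv2.convexHull(ct[0])[:,0]],np.float32)
    print(nm,"tower base",st[i],cv2.fitEllipse(pts))
out=cv2.resize(T["image"][195:345,140:430],None,fx=2.7,fy=2.7,interpolation=cv2.INTER_CUBIC); cv2.imwrite("pics/c1.png",out)
out=cv2.resize(S["image"][160:280,220:500],None,fx=2.8,fy=2.8,interpolation=cv2.INTER_CUBIC); cv2.imwrite("pics/c2.png",out)
E
```

```text
face top [471.56425908 -58.35889809  78.14875286] [0.4321989  0.00326596 0.90177239] 25.607972941478806 2523 1.400844114351537
face sc [525.98980713 -92.56283207  52.34568981] [ 0.42557459 -0.00096686  0.90492283] 25.187107907875028 2781 1.691350758890689 offset 0.14246343399305292
top recess px [255 241  33  30 763] [271.21625164 255.36959371] [478.63501954 125.4539569   74.09418197] [478.90433173 126.45916902  66.19897528]
 depth below -6.063914557189776
sc recess px [357 187  23  28 174] [373.00574713 199.24137931] [478.46079926 146.53696019  74.95348835] [474.33356089 148.21589195  69.16080775]
 depth below -6.348351639956293
top tower base [163 233  28  29 366] ((507.8313293457031, 386.3047180175781), (75.5826644897461, 75.9719467163086), 124.0314712524414)
sc tower base [445 198  28  22 262] ((507.5616149902344, 385.9301452636719), (73.61012268066406, 74.83585357666016), 160.9146728515625)
```

View pics/c1.png

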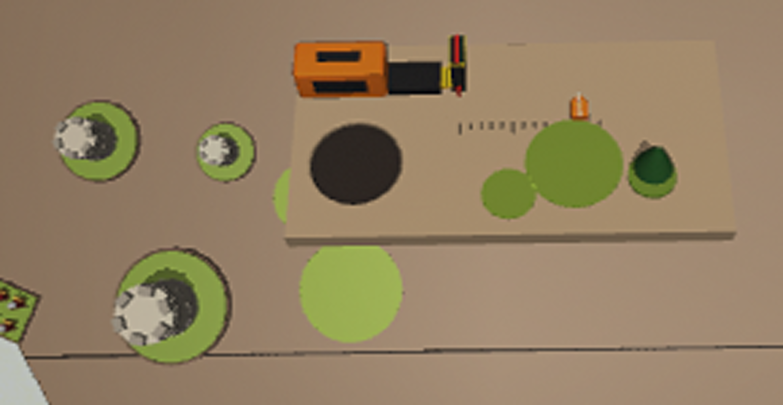

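View pics/c2.png

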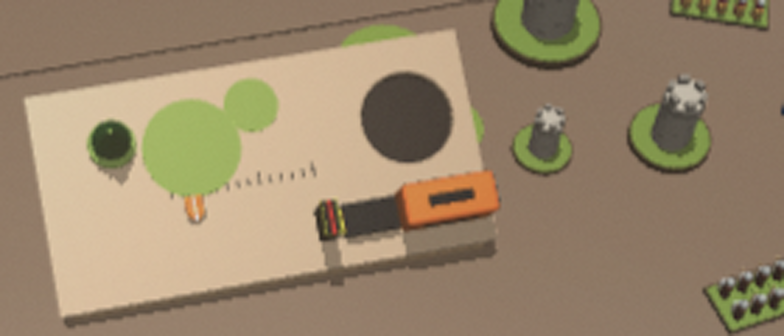

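Crop 1 shows the tower at crop (97,138), base 82 px / 2.7 × 2.6 ≈ 79 mm, between the smaller one at (226,152) and the bigger one at (172,306). So the (176,246) tower is confirmed. The recess is at crop (356,164), the tab at (457,65), and the marker at (579,107). Next I'll measure the board frame.

```bash
cat >> meas.py <<'E'
def U(C,p): # crop->px
    return ((p[0]+.5)/2.7-.5+140,(p[1]+.5)/2.7-.5+195) if C is T else ((p[0]+.5)/2.8-.5+220,(p[1]+.5)/2.8-.5+160)
E
python3 - <<'E'
from meas import *
m=(u>300)&(u<400)&(v>240)&(v<275); c,n,k,s=plane(W[m])
m=(u>240)&(u<330)&(v>215)&(v<255); c2,n2,k,s=plane(Ws[m]);
n0=np.array([np.sin(np.radians(25)),0,np.cos(np.radians(25))])
pc=(c+c2)/2
for nm,C,cs in(("top",T,dict(lo_r=(714,42),hi_r=(735,233),hi_l=(286,238))),("sc",S,dict(hi_r=(25,98),hi_l=(456,30),lo_r=(66,318),lo_l=(494,238)))):
    Q={k:cast(C,U(C,p),c if C is T else c2,n0) for k,p in cs.items()}
    print(nm,{k:q.round(1) for k,q in Q.items()}, "yaw hi",np.degrees(np.arctan2(Q["hi_r"][0]-Q["hi_l"][0],Q["hi_l"][1]-Q["hi_r"][1])),"len",np.linalg.norm(Q["hi_r"]-Q["hi_l"]),"ctr",((Q["hi_l"]+Q["lo_r"])/2).round(1))
    bx=(240,300,230,280) if C is T else (335,395,175,228)
    g=C["image"].max(-1); 
    for th in (75,90,110):
        b=(u>bx[0])&(u<bx[1])&(v>bx[2])&(v<bx[3])&(g<th)
        k,l,st,ce=cv2.connectedComponentsWithStats(b.astype(np.uint8)); i=1+np.argmax(st[1:,4])
        ct,_=cv2.findContours((l==i).astype(np.uint8),cv2.RETR_EXTERNAL,cv2.CHAIN_APPROX_NONE)
        h=cv2.convexHull(ct[0])[:,0]; q=np.array([cast(C,p,c if C is T else c2,n0) for p in h])
        ax=np.array([-n0[2],0,n0[0]]); uv=np.c_[q@ax,q[:,1]].astype(np.float32)
        e=cv2.fitEllipse(uv); x,y=e[0]; cw=x*ax+np.array([0,y,0])+n0*((c if C is T else c2)@n0)
        print(nm,th,"rim",e[1],cw.round(1),"floor",(cw-7*n0).round(1))
    print("tab top edge/white marker")
    for k,p,h in (("tab",(457,65) if C is T else (329,220),56),("mk",(579,107) if C is T else (195,208),9)):
        print(k,cast(C,U(C,p),pc+h*n0,n0).round(1))
E
```

```text
top {'lo_r': array([ 591.5, -214.4,   22.2]), 'hi_r': array([ 411.1, -213.7,  106.4]), 'hi_l': array([412.7, 183.6, 105.6])} yaw hi -0.2344074275468109 len 397.2855445110083 ctr [502.1 -15.4  63.9]
top 75 rim (80.51702117919922, 82.13109588623047) [479.2 125.2  74.6] floor [476.2 125.2  68.3]
top 90 rim (81.43220520019531, 83.3131103515625) [479.1 125.1  74.6] floor [476.2 125.1  68.3]
top 110 rim (82.27920532226562, 84.27771759033203) [479.4 124.9  74.5] floor [476.5 124.9  68.1]
tab top edge/white marker
tab [565.7  29.6  95.8]
mk [528.2 -81.5  61.4]
sc {'hi_r': array([ 412.1, -213.5,  105.5]), 'hi_l': array([414. , 187. , 104.6]), 'lo_r': array([ 594.4, -210.7,   20.5]), 'lo_l': array([592.5, 181.6,  21.3])} yaw hi -0.272738901922733 len 400.4893641588379 ctr [504.2 -11.9  62.5]
sc 75 rim (67.9745101928711, 76.46196746826172) [478.4 128.8  74.5] floor [475.5 128.8  68.2]
sc 90 rim (80.92453002929688, 81.28038024902344) [480.4 124.   73.6] floor [477.4 124.   67.3]
sc 110 rim (82.2702407836914, 83.07965087890625) [480.1 124.3  73.7] floor [477.2 124.3  67.4]
tab top edge/white marker
tab [583.6  27.   87.5]
mk [530.  -82.1  60.6]
```

```bash
cat >> h.py <<'E'
a=np.radians(25); yw=np.radians(-0.25)
Z=R.from_euler('z',yw)
fn=Z.apply([np.sin(a),0,np.cos(a)]); fx=Z.apply([-np.cos(a),0,np.sin(a)]); fy=np.cross(fn,fx)
DOWN=quat(np.array([[-1,0,0],[0,1,0],[0,0,-1.]]).T)
TILT=quat(np.c_[fx,-fy,-fn])
FLOOR=np.array([476.8,124.6,66.2]); F0=FLOOR+7*fn-25*fx+140*fy
def face(x,y,z): return F0+x*fx+y*fy+z*fn
def infc(p): d=np.array(p)-F0; return np.array([d@fx,d@fy,d@fn])
H=42
E
python3 - <<'E'
from h import *
print(fy,F0)
tw=np.array([507.7,386.1,0])
for p,q in((tw+[0,0,200],DOWN),(tw+[0,0,H],DOWN),(FLOOR+fn*(H+120),TILT),(FLOOR+fn*H,TILT),(face(-60,-43,33),TILT),(face(-60,-43,150),TILT),(face(-60,70,33),TILT)): print(bot.ik(p,q))
bot.move_to(tw+[0,0,160],DOWN)
print(bot.read_state()["clock"])
bot.servo_line(tw+[0,0,H],speed=150)
bot.move_gripper(30,40)
s=bot.read_state(); print(s["clock"],s["ee_pos"],s["grip_width"],s["grip_force"],s["ft_force"])
E
```

```text
[-0.00436331 -0.99999048  0.        ] [501.80491536 -15.51043793  61.97869797]
[ 5.92766793e-01  5.36603873e-01  1.30704395e+00 -4.44089210e-16
  1.29794483e+00 -9.78029534e-01]
[ 5.92766793e-01  7.19283498e-01  1.41195430e+00 -4.44089210e-16
  1.01035486e+00 -9.78029534e-01]
[ 0.13488805  0.57666189  1.26497854  0.05946854  1.73228952 -1.43487321]
[ 0.14658989  0.59514024  1.51125814  0.06393856  1.46737235 -1.44041096]
[-0.01476339  0.76934768  1.31307304 -0.00440769  1.49548426 -1.57989041]
[-0.01404391  0.75863066  1.06576083 -0.0041604   1.75351398 -1.58032592]
[-0.18348091  0.7783226   1.2969279  -0.0755731   1.49674033 -1.727839  ]
1.5917
3.0333 [507.88807801 386.20781061  42.57383366] 36.9215718384759 40.057294964790344 [-1.26933486 -1.08386406  5.32965834]
```

```bash
python3 - <<'E'
from h import *
p=bot.read_state()["ee_pos"]
bot.servo_line(p+[0,0,120],speed=200)
bot.move_to(FLOOR+fn*(H+35),TILT)
s=bot.read_state(); print(s["clock"],s["ee_pos"],FLOOR+fn*(H+35),s["grip_width"],s["grip_force"],s["ft_force"])
c=bot.read_camera("scene"); S=cv2.resize(c["image"][120:250,290:430],None,fx=3,fy=3,interpolation=cv2.INTER_CUBIC)
c=bot.read_camera("top"); T=cv2.resize(c["image"][190:320,220:340],None,fx=3,fy=3,interpolation=cv2.INTER_CUBIC)
cv2.imwrite("pics/d.png",np.hstack([S,T]))
E
```

```text
4.8083 [509.36861284 125.45866047 135.8263274 ] [509.34129638 124.45801091 135.9856996 ] 37.01241454057071 40.240477323532104 [-0.5020196  -0.02197452 -2.91598354]
```

View pics/d.png

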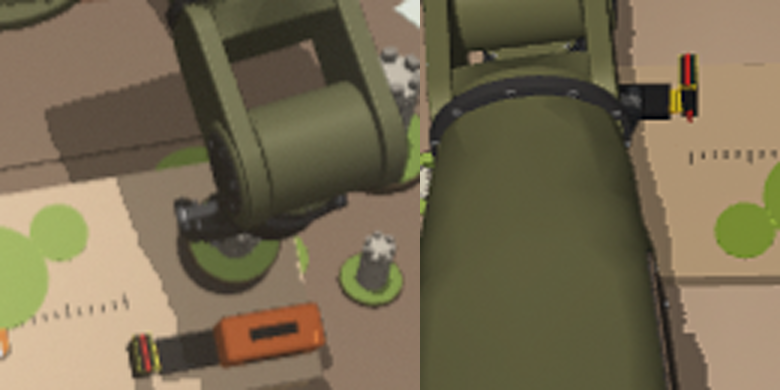

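The tower is held with its base square, over the recess (left crop (235,255)). Next I'll lower it with a force stop and check the depth.

```bash
python3 - <<'E'
from h import *
def rep(t):
    s=bot.read_state(); d=np.array(s["ee_pos"])-FLOOR
    print(t,round(s["clock"],2),"face xyz err",(d@fx).round(2),(d@fy).round(2),(d@fn-H).round(2),"F",np.round([s["ft_force"]@k for k in(fx,fy,fn)],1))
rep("start")
bot.servo_line(FLOOR+fn*(H+12),speed=60); bot.dwell(.2); rep("12")
r=bot.servo_line(FLOOR+fn*(H-1.5),speed=12,until_force=5); bot.dwell(.2); rep(r)
E
```

```text
start 4.91 face xyz err 0.08 -1.33 35.04 F [-0.6 -0.4 -2.3]
12 5.64 face xyz err -0.08 0.03 12.33 F [-0.4 -0.2 -2.5]
True 6.68 face xyz err -0.03 -0.02 1.28 F [1.1 0.3 5.7]
```

Contact came at 1.3 mm, against about 0.6 expected on the floor and about 7 on the rim, so it is in the recess. Releasing.

```bash
python3 - <<'E'
from h import *
bot.move_gripper(46); bot.dwell(.2)
bot.move_gripper(66); bot.dwell(.2)
s=bot.read_state(); print(s["clock"],s["grip_force"],s["grip_width"])
bot.servo_line(FLOOR+fn*(H+70),speed=150)
bot.move_to(face(-60,-43,140),TILT)
bot.move_gripper(50)
import pickle
q=bot.read_state(); c=bot.read_camera("wrist"); 
c0=bot.read_camera("scene"); pickle.dump((q,c,c0),open("w1.pkl","wb"))
print(q["clock"],c["mount"],c["fovy"])
cv2.imwrite("pics/w1.png",c["image"])
S=cv2.resize(c0["image"][130:280,220:420],None,fx=4,fy=4,interpolation=cv2.INTER_CUBIC); cv2.imwrite("pics/s1.png",S)
E
```

```text
7.675 0.0 66.06234015982587
9.1917 [[ 2.41591508e-04 -9.60228156e-01 -2.79216459e-01  7.12112762e+01]
 [ 9.99999424e-01  5.23904835e-04 -9.36466300e-04  4.39506216e-01]
 [ 1.04550416e-03 -2.79216072e-01  9.60227729e-01 -1.23436023e+02]
 [ 0.00000000e+00  0.00000000e+00  0.00000000e+00  1.00000000e+00]] 65.70646984690485
```

View pics/w1.png

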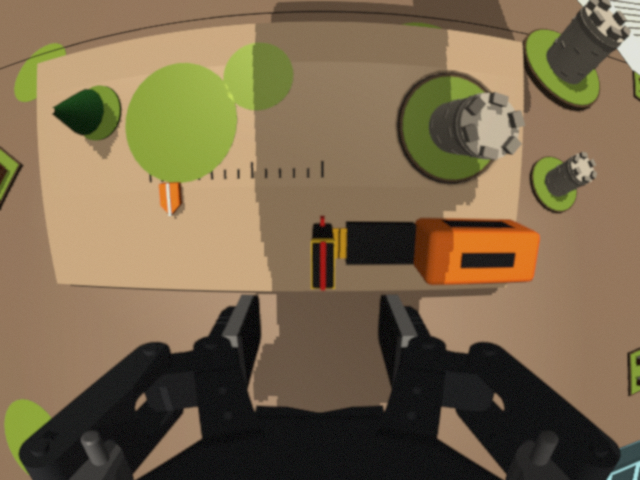

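View pics/s1.png

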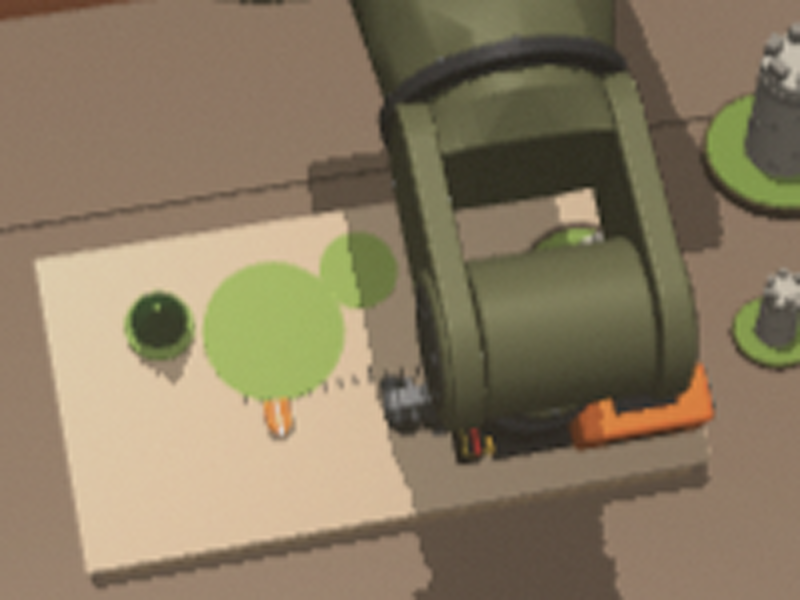

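The wrist view shows the tower seated in the recess (base at (450,127)), the tab top at (322,263), and the marker's white line at (170,198). I'll cast these into the face frame.

```bash
cat >> h.py <<'E'
def wcast(q,c,px,h):
    f=240/np.tan(np.radians(c["fovy"])/2); d=np.array(px)-[c["cx"],c["cy"]]; r=np.hypot(*d); t=r/f
    ray=np.array([*(np.sin(t)*d/max(r,1e-9)),np.cos(t)]); M=c["mount"]; Rt=rot(q["tool_rot"])
    e=Rt.apply(M[:3,3])+q["ee_pos"]; ray=Rt.apply(M[:3,:3]@ray)
    return infc(e+ray*(h-infc(e)[2])/(ray@fn))
E
python3 - <<'E'
from h import *
import pickle
q,c,c0=pickle.load(open("w1.pkl","rb"))
for n,p,h in(("tabfar",(322,237),56),("tabnear",(322,290),56),("mk",(169.5,184),9),("mk2",(171,214),9),("base l",(398,127),1),("base t",(450,72),1),("base b",(450,183),1),("case",(476,236),46)): print(n,wcast(q,c,p,h).round(1))
m=cloud(c0)
print("tool tcp face",infc(q["ee_pos"]))
im=c["image"]; print(cv2.resize(im[180:220,150:190],None,fx=1,fy=1).max(-1)[20,10:32], c["cx"],c["cy"])
# whiteness mask of marker line
s=im.astype(int); w=(s.min(-1)>170); ys,xs=np.nonzero(w[175:225,150:195]); print(xs.mean()+150,ys.mean()+175,len(xs), ys.min()+175,ys.max()+175)
E
```

```text
tabfar [-44.  -45.6  56. ]
tabnear [-77.2 -45.7  56. ]
mk [-16.5  64.8   9. ]
mk2 [-38.8  65.4   9. ]
base l [ 22.  -99.3   1. ]
base t [  65.4 -138.1    1. ]
base b [ -17.  -140.3    1. ]
case [ -45.5 -144.8   46. ]
tool tcp face [-59.6646953  -43.71618943 140.14523887]
[220 225 226 226 225 225 225 225 225 215 205 217 224 225 225 225 225 218
 195 149 106  98] 319.1460622294869 245.0960143694011
168.19298245614036 199.35087719298247 57 184 215
```

```bash
python3 - <<'E'
from h import *
bot.servo_line(face(-60,-45.6,75),speed=120)
print(bot.servo_line(face(-60,-45.6,36),speed=60,until_force=8))
bot.move_gripper(8,60)
s=bot.read_state(); print(s["clock"],infc(s["ee_pos"]).round(2),s["grip_width"],s["grip_force"],s["ft_force"].round(1))
y0=-45.6
bot.servo_line(face(-60,y0+110.6,36),TILT,speed=50)
bot.dwell(.3)
import pickle
q=bot.read_state(); c=bot.read_camera("wrist"); pickle.dump((q,c),open("w2.pkl","wb"))
print(q["clock"],infc(q["ee_pos"]).round(2),q["grip_width"],q["ft_force"].round(1))
cv2.imwrite("pics/w2.png",cv2.resize(c["image"][100:400,120:520],None,fx=2,fy=2,interpolation=cv2.INTER_CUBIC))
E
```

```text
False
11.1917 [-60.05 -45.66  36.37] 13.473526559061115 58.49967062473297 [0.6 1.3 2.6]
13.85 [-60.2   64.41  36.42] 13.144365525720525 [4.8 8.4 5.4]
```

View pics/w2.png

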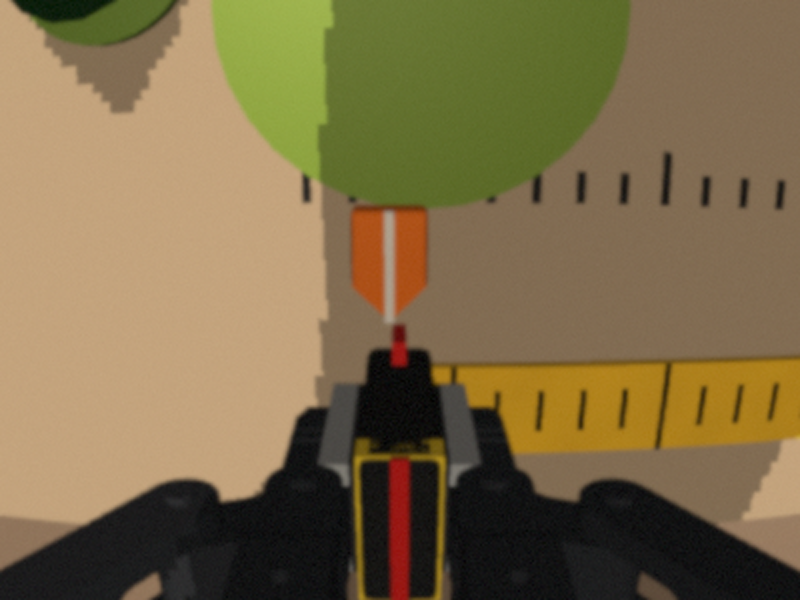

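The marker line is at crop (390,265) and the tab's red pointer at (399,335), so a small residual remains. I'll measure and correct it.

```bash
python3 - <<'E'
from h import *
import pickle
q,c=pickle.load(open("w2.pkl","rb"))
P=lambda x,y:(120+x/2-.25,100+y/2-.25)
for n,p,h in(("mk",P(389,215),9),("mk",P(390,318),9),("ptr",P(399.5,335),9),("red",P(400,462),56),("red",P(400,595),56)): print(n,wcast(q,c,p,h).round(2))
p=wcast(q,c,P(390,265),9)[1]; r=wcast(q,c,P(400,500),56)[1]; print("marker y",p,"tab red y",r,"tcp",infc(q["ee_pos"])[1])
E
```

```text
mk [-16.64  66.14   9.  ]
mk [-38.96  65.99   9.  ]
ptr [-42.81  63.95   9.  ]
red [-47.52  63.89  56.  ]
red [-75.11  63.85  56.  ]
marker y 65.95539175293541 tab red y 63.880374505968014 tcp 64.40741729313183
```

```bash
python3 - <<'E'
from h import *
bot.servo_line(face(-60,67,36),TILT,speed=20)
bot.dwell(2.5)
s=bot.read_state(); print(s["clock"],infc(s["ee_pos"]).round(2),s["grip_width"])
bot.servo_line(face(-60,-45.2,36),TILT,speed=45); 
r=bot.servo_line(face(-60,-47,36),TILT,speed=8,until_force=12); bot.dwell(.2)
s=bot.read_state(); print(r,s["clock"],infc(s["ee_pos"]).round(2),s["ft_force"].round(1))
bot.move_gripper(20); bot.move_gripper(45)
bot.servo_line(face(-60,-45.6,140),TILT,speed=120); bot.dwell(.3)
q=bot.read_state(); c=bot.read_camera("wrist"); print(q["clock"])
cv2.imwrite("pics/w3.png",c["image"])
for n,p,h in(("tabfar",(322,237),56),):print(wcast(q,c,p,h))
E
```

```text
16.65 [-60.23  66.41  36.42] 13.473542616112077
True 19.7583 [-60.06 -45.73  36.34] [ 0.4 -3.7  5.5]
21.6833
[-44.13896914 -47.4660444   56.        ]
```

View pics/w3.png

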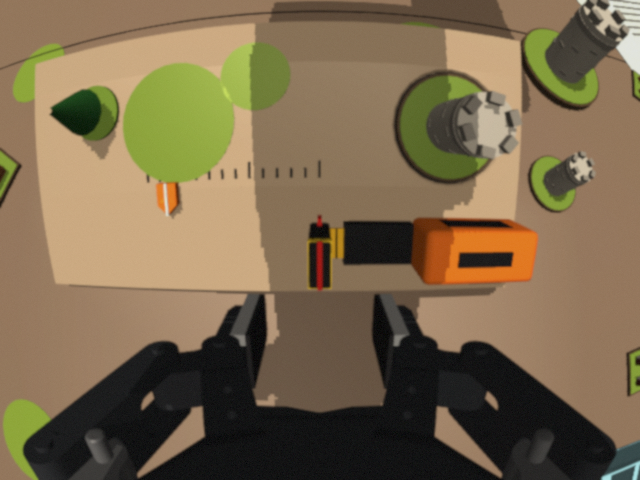

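The tab is back home at (319,237), the same gap to the guide as at the start. The tower is seated (base at (447,127)), the marker is unmoved, and the robot is clear. Handing in.

```bash
python3 -c "
from h import *
print(bot.finish_job())"
```

```text
the job is handed in; nothing more can be done
None
```

I handed the job in after about 22 s of robot time, but the judge returned no verdict. By my camera and arm readings, the tower is seated in the recess, the tape was held level with the marker for 2.5 s, and it was then eased back home.

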